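# Restock the counter caddy

### The arm

A 6-joint arm with a two-finger parallel gripper is mounted at the origin on a cart in front of the work surface, level with it; the furniture and walls round the work are solid. World frame = base frame: x ahead of the robot, y to its left, z up, the work surface at z = 0. Lengths are in m, angles in rad, forces in N, time in s.
With the tool pointing down it reaches from about 0.325 to 0.85 m from the base axis. Payload 15.5 kg.
Tool frame: the origin (TCP) lies between the finger pads; the fingertips stand 14 mm ahead of it and the grasp point (between the pads) lies 5 mm behind it; z points along the fingers, y is the line along which they close (so a half turn about z gives the same grasp; the last joint's range is limited). The gripper opens to 91 mm and grips with 3 to 60 N. Pads are 32 mm wide; open, the fingers measure 118 mm over their backs; the gripper's body (76 mm by 178 mm) begins 60 mm behind the grasp point.
Start: joints at [-1.395, 0.494, 1.345, -0, 1.302, -0.096], TCP at [0.167, -0.602, 0.228] pointing down, gripper open.
Joint ranges: [-2.91, 2.91], [-0.82, 2.16], [0.22, 2.67], [-1.22, 4.37], [0.12, 2.79], [-3.08, 3.08]. Speed limits (rad/s): [1.89, 1.89, 2.57, 3.01, 3.01, 3.01].

### API

Orientations are given as a unit quaternion [x, y, z, w].
In Python, from rig import ctrl gives the robot as it stands. The module is installed in compiled form; this text tells all that it offers.
- The arm moves only by the shell command python3 -m pendant 'ROWS' [FORCE]. ROWS is JSON, a list of rows, each a list of 3 entries, a list of its own where there are three numbers: the closure, from -1 (fully open) to 1 (shut), so that 0 is half open, then the shift along the tool's x, y, z in m, then the turn, a rotation vector about the tool's x, y, z in degrees. In form: [[fingers, [dx, dy, dz], [wx, wy, wz]], ...]. A call has 1 to 20 rows; each row is the pose to reach, as a shift and turn from the pose commanded when the call began, along the tool's axes at that moment; what a row does not reach only later rows make up. A row lasts 1/10 s, in which the tool goes at most 50 mm and 8.59 degrees, less where a joint would pass 70% of its speed; a pose out of reach is approached as far as the arm can. A call with a gripper value outside its range is refused whole. The fingers move at their own pace and stop on an object; FORCE is the grip in N (left out, the last holds). Time passes only in rows, so rows that repeat a pose let the fingers close. It gives the time, the measured TCP pose, the force, the opening and the grip force at its end, in the units of the state.
- ctrl.sense(): the state, without advancing time (a new reading comes with each control period).
- ctrl.camera(name): name is "scene" or "top" or "wrist"; returns the picture (420x560x3 uint8, blue, green, red); there is no depth.
- ctrl.camera_model(name): a dict with "vfov" (degrees; the focal length in pixels is half the picture's height over the tangent of half this angle, whatever the lens; pixels are square), "cx", "cy" (the principal point, pixels), "dist_coeffs" ([k1, k2, p1, p2, k3] as OpenCV has them; the pictures are not rectified), "R" (3x3) and "t" (3): a world point X has camera coordinates R X + t. Camera axes: x right, y down, z forward; pixel columns grow to the right and rows downward; lengths in m; the calibration is good to about 2 mm. A picture is of the moment at which its call begins: read the wrist's pose just before it. camera_model takes no time and is no camera call; for the wrist camera it gives the pose at the moment of the call.
- ctrl.hand_in(): hands the job in; it is judged then, once.
The state is a dict: "t": time; "joint_pos": joint angles; "dq": joint speeds; "tau": joint torques, N m; "tool_pos": TCP position; "eef_rot": TCP orientation; "ft_force": force on the tool from outside, world axes, zero at the start; "wrist_torque": the same for the moment, N m; "width": opening from 0.0 (shut) to 1.0 (fully open); "finger_force": force on a finger pad.
Only numpy, scipy, OpenCV 4.12 (cv2) and the standard library are available. Lean on these libraries where they do the work, as an engineer would, in place of code of your own. Each camera call takes 0.05 s, during which the arm holds its last target. There are 200 camera calls.

### The job

Gather the stationery into the wooden caddy: stand the brown-handled stamp in the red cup and the glue stick in the yellow cup, lay the eraser with the blue sleeve flat in the blue cup, and lay the marker with the red cap lengthwise in the long trough. Leave the black marker and the green eraser where they are, and let go of everything.

Things in the scene. Friction and masses are not known exactly. Their poses are not given: they have to be found in the camera images.
- caddy: low pale-wood caddy, 147 (x) by 246 (y) mm, fixed, turned up to 0.42 rad. Along its robot-side edge one long shallow trough for a marker: clear floor 56 (x) by 170 (y) mm, 4 mm above the worktop, walls 12 mm above it. Origin under the trough's centre at worktop height; y along the trough. The row of three cups lies 70 mm from it along +x, away from the robot, 78 mm apart along y.
- red_cup: red square plastic cup, open on top, one of three side by side in the caddy's back row, in any order; 76 x 76 mm outside, 70 x 70 inside, 22 high, 3 mm walls and floor; fixed. Origin at the centre of its underside, 4 mm above the worktop (inner floor 3 mm above the origin); x and y parallel to the caddy's.
- yellow_cup: yellow square plastic cup, open on top, one of three side by side in the caddy's back row, in any order; 76 x 76 mm outside, 70 x 70 inside, 22 high, 3 mm walls and floor; fixed. Origin at the centre of its underside, 4 mm above the worktop (inner floor 3 mm above the origin); x and y parallel to the caddy's.
- blue_cup: blue square plastic cup, open on top, one of three side by side in the caddy's back row, in any order; 76 x 76 mm outside, 70 x 70 inside, 22 high, 3 mm walls and floor; fixed. Origin at the centre of its underside, 4 mm above the worktop (inner floor 3 mm above the origin); x and y parallel to the caddy's.
- brown_stamp: rubber stamp with a turned brown wooden handle, standing upright, 62 mm high; base 29 x 23 x 16 mm, handle round, about 20 mm thick, from 16 mm to the top. Origin at the centre of its underside, z up. Take it by the handle. 30 g.
- green_eraser: look-alike that stays where it is: eraser in a GREEN sleeve with a white end, lying flat, 19 (x) x 42 (y) x 12 mm high. Origin at the centre of its underside, z up. 
- glue_stick: upright glue stick, yellow cap and blue-and-yellow barrel, 26 mm diameter, 88 mm high. Origin at the centre of its underside, z up. 35 g.
- eraser: eraser in a BLUE sleeve with a white end, lying flat, 19 (x) x 42 (y) x 12 mm high. Origin at the centre of its underside, z up. Pinch it across its 19 mm width (along its x).
- red_marker: white marker pen with a RED cap, 132 mm long, 18 mm thick, lying on the worktop along its y axis (at most 0.3 rad from world y). Origin at the centre of its underside, axis 9 mm above; pinch across the barrel. 14 g.
- black_marker: white marker pen with a BLACK cap, 132 mm long, 18 mm thick, lying on the worktop along its y axis (at most 0.3 rad from world y). Origin at the centre of its underside, axis 9 mm above; pinch across the barrel. A look-alike that stays where it is.
There are look-alikes about, which are no part of the job. There is more than one size of the eraser; the job needs the smaller. Leave any purple look-alike of the red_marker alone.

How it is judged:
At the end, for the whole second after the job is handed in: Stamp and glue upright, blue eraser flat, on the floor of red, yellow, blue cup (28 mm of centre in x and y, tilt < 0.15 rad); red marker flat in trough (22 mm of centre, 0.35 rad of its length); green eraser and black marker within 30 mm of their starts; all released, at rest (x of brown_stamp in the frame of red_cup between -0.028 and 0.028 m and y of brown_stamp in the frame of red_cup between -0.028 and 0.028 m and z of brown_stamp in the frame of red_cup between -0.001 and 0.008 m and angle between each of brown_stamp, glue_stick, eraser's own z axis and vertical below 0.15 rad and x of glue_stick in the frame of yellow_cup between -0.028 and 0.028 m and y of glue_stick in the frame of yellow_cup between -0.028 and 0.028 m and z of glue_stick in the frame of yellow_cup between -0.001 and 0.008 m and x of eraser in the frame of blue_cup between -0.028 and 0.028 m and y of eraser in the frame of blue_cup between -0.028 and 0.028 m and z of eraser in the frame of blue_cup between -0.001 and 0.008 m and x of red_marker in the frame of caddy between -0.022 and 0.022 m and y of red_marker in the frame of caddy between -0.022 and 0.022 m and z of red_marker in the frame of caddy between -0.001 and 0.025 m and angle between the y axis of red_marker and the y axis of caddy, either way round below 0.35 rad and angle between red_marker's own y axis and vertical between 1.45 and 1.69 rad and linear speed of each of brown_stamp, glue_stick, eraser, red_marker below 0.02 m/s and distance of each of green_eraser, black_marker from where it was at the start of the episode below 0.03 m); the robot touches nothing.
It fails at once if a look-alike (black marker or green eraser) is moved away by more than 50 mm (distance of any of green_eraser, black_marker from where it was at the start of the episode above 0.05 m).
It also fails if it takes over 109 s, if anything falls off the work surface, if the arm or the gripper's body presses on something with over 40 N, if the wrist force passes 120 N, or if a joint passes its speed limit or range.

## Working session

There is one attempt and no reset: what is moved stays moved. The work goes in short steps, Python scripts to look and compute and a shell command to move; the robot and the scene stay as the last step left them, time stands still between calls to the robot, and variables do not carry over. Pictures are saved under pics/ and viewed, at most 14 in all, crops included, and the job is handed in when it is done.

```bash
mkdir -p pics
python3 - <<'E'
from rig import ctrl
import cv2
for n in("scene","top"):
    cv2.imwrite(f"pics/{n}0.png",ctrl.camera(n)); m=ctrl.camera_model(n); print(n,m)
print(ctrl.sense())
E
```

```text
scene {'vfov': 52.12708672252574, 'cx': 279.9575257081188, 'cy': 211.9693564978802, 'dist_coeffs': array([0.01149676, 0.        , 0.        , 0.        , 0.        ]), 'R': array([[-0.88707545, -0.46119132, -0.01999266],
       [-0.211452  ,  0.4444517 , -0.8704888 ],
       [ 0.41034765, -0.76796175, -0.49178202]]), 't': array([0.43950256, 0.13480467, 0.8425635 ])}
top {'vfov': 48.07860489739467, 'cx': 276.08055314646936, 'cy': 209.80669942807626, 'dist_coeffs': array([-0.07357629,  0.        ,  0.        ,  0.        ,  0.        ]), 'R': array([[-0.02311652, -0.99947212,  0.02282799],
       [-0.9924999 ,  0.02020156, -0.12056469],
       [ 0.12003989, -0.02544382, -0.99244296]]), 't': array([-0.00323365,  0.50973594,  0.96946266])}
{'t': 0.1, 'joint_pos': array([-1.39550817e+00,  4.94152293e-01,  1.34605014e+00,  1.85048723e-06,
        1.30251827e+00, -9.54680948e-02]), 'dq': array([-0.00096485, -0.00311996, -0.00095711, -0.00102263, -0.0012174 ,
        0.00198149]), 'tau': array([ 2.80258892e-04, -8.80240703e+01, -3.82542264e+01,  7.08487700e-02,
        4.81534924e-02, -2.95680161e-05]), 'tool_pos': array([ 0.16712868, -0.60190327,  0.22738491]), 'eef_rot': array([ 9.90850244e-01,  1.34964723e-01, -2.16128821e-05, -5.63608930e-04]), 'ft_force': array([-0.28305283, -0.0792681 ,  0.20541502]), 'wrist_torque': array([ 0.02364267,  0.00766298, -0.03774914]), 'finger_force': 0.0, 'width': 0.9971795477332237}
```

View pics/top0.png

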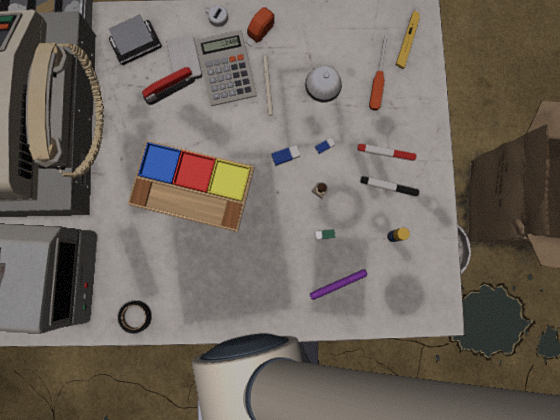

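View pics/scene0.png

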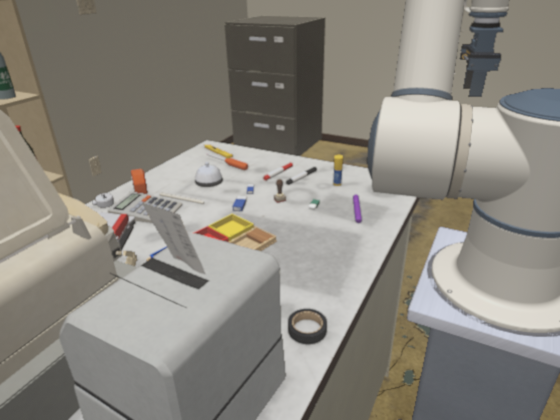

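Top picture: blue erasers at (286,155), larger, and (325,146), smaller. The smaller one is wanted. The red-capped marker is at (387,152), the black one at (390,186) and a purple one at (338,284), so the target is the one at (387,152). The stamp is at (320,189), the glue stick at (399,235), and the cups blue/red/yellow at (160,162)/(195,172)/(231,180). I'll confirm this in one enlarged crop while measuring.

```bash
cat > h.py <<'E'
from rig import ctrl
import cv2, numpy as np
def ray(m,uv,z):
    f=210/np.tan(np.radians(m["vfov"])/2)
    K=np.array([[f,0,m["cx"]],[0,f,m["cy"]],[0,0,1]])
    p=cv2.undistortPoints(np.array(uv,float).reshape(-1,1,2),K,np.array(m["dist_coeffs"])).reshape(-1,2)
    R=np.array(m["R"]);c=-R.T@m["t"]
    d=np.c_[p,np.ones(len(p))]@R
    return c+d*((z-c[2])/d[:,2])[:,None]
def blobs(img,lo,hi,box,amin=15):
    x0,y0,x1,y1=box
    h=cv2.cvtColor(img,cv2.COLOR_BGR2HSV)[y0:y1,x0:x1]
    if lo[0]>hi[0]: k=cv2.inRange(h,(0,)+lo[1:],hi)|cv2.inRange(h,lo,(180,)+hi[1:])
    else: k=cv2.inRange(h,lo,hi)
    cs,_=cv2.findContours(k,cv2.RETR_EXTERNAL,cv2.CHAIN_APPROX_NONE)
    return [c+np.array([x0,y0]) for c in sorted(cs,key=cv2.contourArea,reverse=True) if cv2.contourArea(c)>=amin]
def rect(m,c,z):
    w=ray(m,c.reshape(-1,2),z)[:,:2]
    (x,y),(a,b),t=cv2.minAreaRect((w*1000).astype(np.float32))
    if a<b: a,b,t=b,a,t+90
    return np.round([x,y,a,b],1),round((t+90)%180-90,1)  # long axis angle from world x, deg
E
python3 - <<'E'
from h import *
im=ctrl.camera("top");m=ctrl.camera_model("top")
cv2.imwrite("pics/c1.png",cv2.resize(im[120:260,270:430],None,fx=4.2,fy=4.2,interpolation=cv2.INTER_CUBIC))
S=dict(blue_cup=((100,120,60),(130,255,255),(125,135,260,235),.026),red_cup=((172,120,60),(6,255,255),(165,140,225,200),.026),
yellow_cup=((22,120,80),(35,255,255),(200,150,260,210),.026),blue_er=((100,100,40),(130,255,255),(265,130,345,170),.012),
redcap=((172,120,60),(6,255,255),(350,135,425,168),.009),redmk_white=((0,0,165),(180,60,255),(350,135,425,168),.009),
glue=((15,90,80),(35,255,255),(380,220,420,250),.088),stamp=((0,50,10),(25,255,140),(305,175,335,205),.062),green=((60,80,30),(95,255,255),(310,225,345,245),.012),
caddy=((8,25,40),(24,160,255),(120,130,265,240),.016))
for k,(lo,hi,b,z) in S.items():
    for c in blobs(im,lo,hi,b)[:2]: print(k,cv2.contourArea(c),cv2.boundingRect(c),*rect(m,c,z))
E
```

```text
blue_cup 1128.0 (138, 142, 42, 42) [618.4 236.4  75.5  75.5] 74.5
red_cup 1174.5 (173, 151, 42, 42) [598.2 161.9  77.2  76.4] -14.8
yellow_cup 1210.5 (207, 159, 43, 42) [578.4  86.7  78.1  77.3] -15.3
blue_er 189.0 (272, 148, 20, 17) [630.5 -29.5  39.4  26.9] -71.4
blue_er 80.0 (316, 141, 14, 12) [ 650.8 -120.    27.5   17.2] -60.9
redcap 123.5 (393, 150, 23, 10) [ 630.  -303.8   50.1   15.5] 78.8
redcap 36.0 (358, 144, 8, 7) [ 649.1 -208.2   16.    13.7] 89.2
glue 110.5 (394, 227, 16, 13) [ 450.5 -266.4   27.    24.8] 43.2
stamp 115.0 (313, 183, 14, 15) [ 547.1 -106.5   27.5   24. ] -38.2
green 66.0 (322, 230, 12, 9) [ 457.4 -125.4   24.3   15.7] -85.0
caddy 7713.0 (127, 139, 128, 94) [569.5 169.4 250.  151.9] 74.7
```

View pics/c1.png

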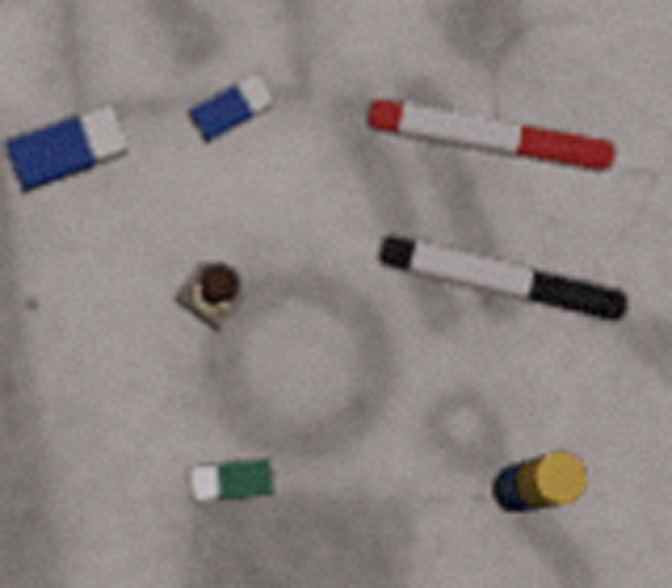

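The crop confirms all of it: the smaller blue eraser at crop (231,107), the red marker from (369,115) to (614,152), the stamp top at (220,280), the glue top at (561,478), and the green eraser and black marker, which stay put.

```bash
cat >> h.py <<'E'
from scipy.spatial.transform import Rotation as Ro
def go(x,y,z,yaw):
    """shift [mm] and turn [deg] in the tool frame to a tool-down pose; yaw = world angle of tool x, mod 180"""
    s=ctrl.sense();r=Ro.from_quat(s["eef_rot"])
    best=None
    for k in(-360,-180,0,180,360):
        q=Ro.from_euler('z',yaw+k,degrees=True)*Ro.from_quat([1,0,0,0])
        v=(r.inv()*q).as_rotvec(degrees=True)
        if best is None or np.linalg.norm(v)<np.linalg.norm(best):best=v
    print("t",round(s["t"],2),"at",np.round(s["tool_pos"]*1000,1),"shift mm",np.round(r.inv().apply(np.array([x,y,z])-s["tool_pos"]*1000),1),"turn",np.round(best,1),"j",np.round(s["joint_pos"],2))
E
python3 - <<'E'
from h import *
m=ctrl.camera_model("top")
def c(u,v,z): p=ray(m,[[u/4.2+270-.4,v/4.2+120-.4]],z)[0]*1000; return np.round(p,1)
print("mk",c(369,115,.009),c(614,152,.009)); print("er",c(231,107,.012)); print("st",c(220,280,.062),c(210,297,.016)); print("gl",c(561,478,.088))
a,b=c(369,115,.009),c(614,152,.009);x,y,_=(a+b)/2
go(x,y,150,78.7)
E
```

```text
mk [ 649.2 -199.2    9. ] [ 627.4 -329.9    9. ]
er [ 653.9 -125.5   12. ]
st [ 553.1 -110.    62. ] [ 552.1 -110.3   16. ]
gl [ 449.6 -267.7   88. ]
t 0.15 at [ 167.2 -602.   227.5] shift mm [ 544.2 -199.    77.7] turn [ -0.   -0.  -63.2] j [-1.4   0.49  1.35  0.    1.3  -0.1 ]
```

```bash
python3 -m pendant '[[0,[0.544,-0.199,0.077],[0,0,-64]],[0,[0.544,-0.199,0.077],[0,0,-64]],[0,[0.544,-0.199,0.077],[0,0,-64]],[0,[0.544,-0.199,0.077],[0,0,-64]],[0,[0.544,-0.199,0.077],[0,0,-64]],[0,[0.544,-0.199,0.077],[0,0,-64]],[0,[0.544,-0.199,0.077],[0,0,-64]],[0,[0.544,-0.199,0.077],[0,0,-64]],[0,[0.544,-0.199,0.077],[0,0,-64]],[0,[0.544,-0.199,0.077],[0,0,-64]],[0,[0.544,-0.199,0.077],[0,0,-64]],[0,[0.544,-0.199,0.077],[0,0,-64]],[0,[0.544,-0.199,0.077],[0,0,-64]],[0,[0.544,-0.199,0.077],[0,0,-64]],[0,[0.544,-0.199,0.077],[0,0,-64]],[0,[0.544,-0.199,0.077],[0,0,-64]],[0,[0.544,-0.199,0.077],[0,0,-64]],[0,[0.544,-0.199,0.077],[0,0,-64]]]' 15
python3 - <<'E'
from h import *
m=ctrl.camera_model("wrist");im=ctrl.camera("wrist");cv2.imwrite("pics/w1.png",im)
R=np.array(m["R"]);print(m,-R.T@m["t"])
for c in blobs(im,(172,120,60),(6,255,255),(0,0,560,420),60)[:4]: print(cv2.boundingRect(c),*rect(m,c,.009))
go(638.3,-264.5,18,79.5)
E
```

```text
t: 1.95
tool_pos: [0.6377, -0.2655, 0.1511]
eef_rot: [0.769, 0.639, 0.0, 0.0]
ft_force: [0.0, -0.1, 0.5]
width: 0.5
finger_force: 0.0
{'vfov': 59.67439861200914, 'cx': 283.58993975908857, 'cy': 210.48793933356097, 'dist_coeffs': array([-0.01822803,  0.        ,  0.        ,  0.        ,  0.        ]), 'R': array([[ 9.83308512e-01, -1.81945891e-01, -2.52150164e-04],
       [-1.74061548e-01, -9.41100099e-01,  2.89884773e-01],
       [-5.29806419e-02, -2.85002275e-01, -9.57061521e-01]]), 't': array([-0.67684485, -0.14894621,  0.27650557])} [ 0.65427094 -0.18451772  0.30763941]
(275, 219, 19, 56) [ 632.1 -306.6   52.4   15.8] 77.6
(276, 122, 20, 20) [ 651.3 -208.8   15.3   14.9] -10.5
t 2.0 at [ 637.8 -265.4  151.1] shift mm [  1.    0.3 133.1] turn [ 0.  0. -0.] j [-0.48  0.66  1.25 -0.    1.23 -0.3 ]
```

View pics/w1.png

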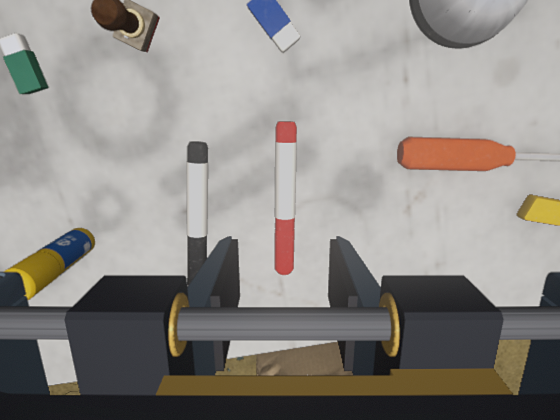

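The wrist picture shows the red marker from (286,122) to (285,275), centred between the fingers, with the black one well outside them. Descend, grip and lift.

```bash
python3 -m pendant '[[0,[-0.001,0.002,0.05],[0,0,0]],[0,[-0.001,0.002,0.1],[0,0,0]],[0,[-0.001,0.002,0.12],[0,0,0]],[0,[-0.001,0.002,0.134],[0,0,0]],[0,[-0.001,0.002,0.134],[0,0,0]],[0,[-0.001,0.002,0.134],[0,0,0]],[1,[-0.001,0.002,0.134],[0,0,0]],[1,[-0.001,0.002,0.134],[0,0,0]],[1,[-0.001,0.002,0.134],[0,0,0]],[1,[-0.001,0.002,0.134],[0,0,0]],[1,[-0.001,0.002,0.134],[0,0,0]],[1,[-0.001,0.002,0.12],[0,0,0]],[1,[-0.001,0.002,0.09],[0,0,0]],[1,[-0.001,0.002,0.05],[0,0,0]],[1,[-0.001,0.002,0.02],[0,0,0]],[1,[-0.001,0.002,0.02],[0,0,0]]]' 15
python3 - <<'E'
from h import *
go(530.7,179.8,120,75)
E
```

```text
t: 3.6
tool_pos: [0.6422, -0.2674, 0.1367]
eef_rot: [0.769, 0.64, 0.002, 0.004]
ft_force: [-0.1, 0.3, 0.3]
width: 0.186
finger_force: 15.0
t 3.6 at [ 642.2 -267.4  136.7] shift mm [ 419.5 -191.1   14.3] turn [0.4 0.1 4.5] j [-0.48  0.68  1.26  0.    1.2  -0.3 ]
```

```bash
python3 -m pendant '[[1,[0.42,-0.191,0.01],[0,0,4.5]],[1,[0.42,-0.191,0.01],[0,0,4.5]],[1,[0.42,-0.191,0.01],[0,0,4.5]],[1,[0.42,-0.191,0.01],[0,0,4.5]],[1,[0.42,-0.191,0.01],[0,0,4.5]],[1,[0.42,-0.191,0.01],[0,0,4.5]],[1,[0.42,-0.191,0.01],[0,0,4.5]],[1,[0.42,-0.191,0.01],[0,0,4.5]],[1,[0.42,-0.191,0.01],[0,0,4.5]],[1,[0.42,-0.191,0.01],[0,0,4.5]],[1,[0.42,-0.191,0.01],[0,0,4.5]],[1,[0.42,-0.191,0.01],[0,0,4.5]],[1,[0.42,-0.191,0.01],[0,0,4.5]],[1,[0.42,-0.191,0.01],[0,0,4.5]]]'
python3 - <<'E'
from h import *
m=ctrl.camera_model("wrist");im=ctrl.camera("wrist");cv2.imwrite("pics/w2.png",im)
for n,lo,hi in(("b",(100,120,60),(130,255,255)),("r",(172,120,60),(6,255,255)),("y",(22,120,80),(35,255,255))):
    for c in blobs(im,lo,hi,(0,0,560,420),200)[:2]: print(n,cv2.boundingRect(c),*rect(m,c,.026))
go(530.7,179.8,22,75)
E
```

```text
t: 5.0
tool_pos: [0.5289, 0.1802, 0.121]
eef_rot: [0.794, 0.608, -0.0, 0.0]
ft_force: [-0.1, -0.3, -0.1]
width: 0.19
finger_force: 15.0
b (337, 46, 122, 118) [622.  236.4  75.7  74.9] -14.9
b (437, 370, 31, 26) [629.1  -0.9  31.9  15.9] -72.1
r (330, 162, 115, 105) [601.1 163.1  78.3  77.8] -15.8
r (266, 137, 37, 39) [542.3 223.8  26.3  24.7] 74.2
y (333, 267, 99, 31) [593.4 119.6  78.2  24.3] -30.1
t 5.05 at [528.9 180.4 121. ] shift mm [-0.1  1.9 99. ] turn [ 0.   0.  -0.1] j [ 0.22  0.53  1.63 -0.    0.98  0.48]
```

View pics/w2.png

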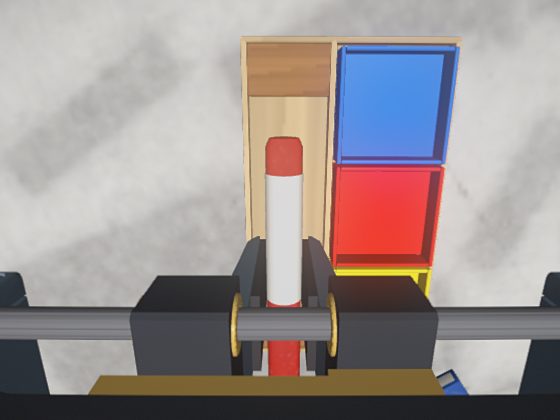

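The marker is held over the trough, aligned with it. Lower and release it with a small opening.

```bash
python3 -m pendant '[[1,[0,0.003,0.05],[0,0,0]],[1,[0,0.003,0.08],[0,0,0]],[1,[0,0.003,0.092],[0,0,0]],[1,[0,0.003,0.098],[0,0,0]],[1,[0,0.003,0.098],[0,0,0]],[1,[0,0.003,0.098],[0,0,0]],[0.52,[0,0.003,0.098],[0,0,0]],[0.52,[0,0.003,0.098],[0,0,0]],[0.52,[0,0.003,0.098],[0,0,0]],[0.52,[0,0.003,0.098],[0,0,0]],[0.52,[0,0.003,0.08],[0,0,0]],[0.52,[0,0.003,0.05],[0,0,0]],[0.3,[0,0.003,0],[0,0,0]],[0.3,[0,0.003,-0.04],[0,0,0]],[0.3,[0,0.003,-0.04],[0,0,0]]]'
python3 - <<'E'
from h import *
im=ctrl.camera("wrist");cv2.imwrite("pics/w3.png",im)
go(654.5,-126,150,-58)
E
```

```text
t: 6.55
tool_pos: [0.534, 0.1813, 0.1661]
eef_rot: [0.793, 0.609, 0.004, 0.002]
ft_force: [0.1, 0.3, -2.2]
width: 0.35
finger_force: 0.0
t 6.6 at [532.8 181.  163.6] shift mm [-265.2  196.8   13.8] turn [  0.3  -0.  -47. ] j [ 0.22  0.48  1.58 -0.    1.08  0.48]
```

View pics/w3.png

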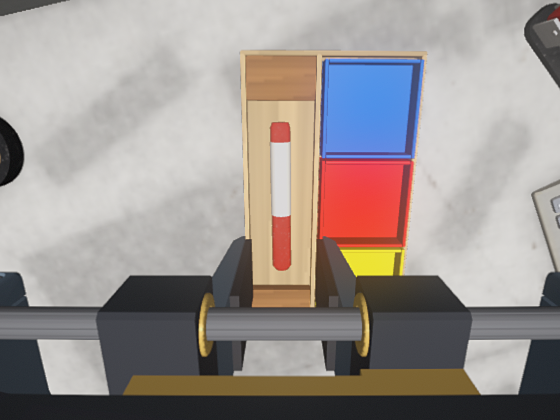

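The red marker lies flat and lengthwise in the trough, spanning (280,122)–(282,270) with the trough floor spanning rows 100–287, so it is centred. Next is the eraser.

```bash
python3 -m pendant '[[0.3,[-0.265,0.197,0.014],[0,0,-47]],[0.3,[-0.265,0.197,0.014],[0,0,-47]],[0.3,[-0.265,0.197,0.014],[0,0,-47]],[0.3,[-0.265,0.197,0.014],[0,0,-47]],[0.3,[-0.265,0.197,0.014],[0,0,-47]],[0.3,[-0.265,0.197,0.014],[0,0,-47]],[0.3,[-0.265,0.197,0.014],[0,0,-47]],[0.3,[-0.265,0.197,0.014],[0,0,-47]],[0.3,[-0.265,0.197,0.014],[0,0,-47]],[0.3,[-0.265,0.197,0.014],[0,0,-47]],[0.3,[-0.265,0.197,0.014],[0,0,-47]],[0.3,[-0.265,0.197,0.014],[0,0,-47]]]'
python3 - <<'E'
from h import *
m=ctrl.camera_model("wrist");im=ctrl.camera("wrist");cv2.imwrite("pics/w4.png",im)
for c in blobs(im,(100,120,60),(130,255,255),(0,0,560,420),200)[:3]: print(cv2.boundingRect(c),*rect(m,c,.012))
go(654.5,-126,17,-58)
E
```

```text
t: 7.8
tool_pos: [0.653, -0.1251, 0.1469]
eef_rot: [0.484, 0.875, -0.0, -0.0]
ft_force: [-0.5, 0.6, 0.0]
width: 0.351
finger_force: 0.0
(308, 57, 43, 55) [632.6 -27.9  34.4  26.2] -70.8
t 7.85 at [ 653.1 -125.3  147.1] shift mm [ -1.4   0.8 130.1] turn [ 0.  -0.   0.1] j [-0.28  0.63  1.33  0.    1.19 -0.84]
```

View pics/w4.png

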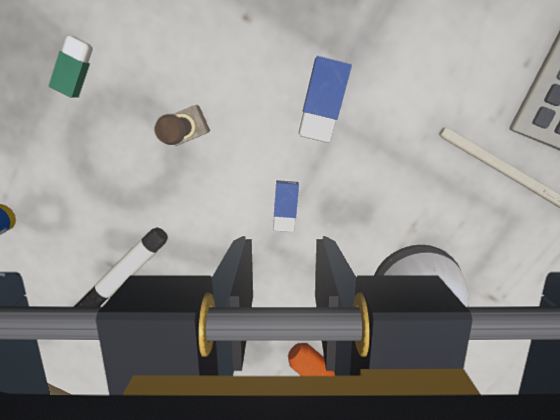

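Run:
```python
from h import *
m=ctrl.camera_model("wrist");im=cv2.imread("pics/w4.png")
p=ray(m,[[276,181],[299,182],[274.5,230],[294,231]],.012)*1000
print(np.round(p,1)); d=p[0]+p[1]-p[2]-p[3]; print(np.degrees(np.arctan2(d[1],d[0])))
for c in blobs(im,(95,70,20),(135,255,255),(260,170,310,240),100)[:3]: print(cv2.boundingRect(c),*rect(m,c,.012))
c=p.mean(0);print(c);go(c[0],c[1],17,np.degrees(np.arctan2(d[1],d[0])))
```

```text
[[ 639.1 -112.3   12. ]
 [ 655.4 -103.    12. ]
 [ 660.3 -148.9   12. ]
 [ 674.7 -140.9   12. ]]
118.58974636079779
(274, 182, 25, 36) [ 654.3 -121.3   29.4   18.3] -62.2
[ 657.36822251 -126.27221736   12.        ]
t 7.85 at [ 653.1 -125.3  147.1] shift mm [ -3.1   3.1 130.1] turn [ 0.  -0.   3.5] j [-0.28  0.63  1.33  0.    1.19 -0.84]
```

The small blue eraser is at (286,206), between the fingers and clear of the larger one at (325,98). Pick it.

```bash
python3 -m pendant '[[0.2,[-0.003,0.003,0.05],[0,0,3.5]],[0.2,[-0.003,0.003,0.1],[0,0,3.5]],[0.2,[-0.003,0.003,0.12],[0,0,3.5]],[0.2,[-0.003,0.003,0.13],[0,0,3.5]],[0.2,[-0.003,0.003,0.13],[0,0,3.5]],[0.2,[-0.003,0.003,0.13],[0,0,3.5]],[1,[-0.003,0.003,0.13],[0,0,3.5]],[1,[-0.003,0.003,0.13],[0,0,3.5]],[1,[-0.003,0.003,0.13],[0,0,3.5]],[1,[-0.003,0.003,0.13],[0,0,3.5]],[1,[-0.003,0.003,0.13],[0,0,3.5]],[1,[-0.003,0.003,0.12],[0,0,3.5]],[1,[-0.003,0.003,0.09],[0,0,3.5]],[1,[-0.003,0.003,0.05],[0,0,3.5]],[1,[-0.003,0.003,0.02],[0,0,3.5]],[1,[-0.003,0.003,0.02],[0,0,3.5]]]' 15
python3 - <<'E'
from h import *
go(620,237,130,75)
E
```

```text
t: 9.45
tool_pos: [0.6597, -0.1279, 0.1322]
eef_rot: [0.511, 0.859, 0.001, 0.004]
ft_force: [0.0, -0.5, -0.2]
width: 0.206
finger_force: 15.0
t 9.45 at [ 659.7 -127.9  132.2] shift mm [339.5 139.3   1.2] turn [ 0.4  0.2 43.5] j [-0.28  0.65  1.33  0.    1.15 -0.78]
```

```bash
python3 -m pendant '[[1,[0.339,0.139,0],[0,0,43.5]],[1,[0.339,0.139,0],[0,0,43.5]],[1,[0.339,0.139,0],[0,0,43.5]],[1,[0.339,0.139,0],[0,0,43.5]],[1,[0.339,0.139,0],[0,0,43.5]],[1,[0.339,0.139,0],[0,0,43.5]],[1,[0.339,0.139,0],[0,0,43.5]],[1,[0.339,0.139,0],[0,0,43.5]],[1,[0.339,0.139,0],[0,0,43.5]],[1,[0.339,0.139,0],[0,0,43.5]],[1,[0.339,0.139,0],[0,0,43.5]],[1,[0.339,0.139,0],[0,0,43.5]],[1,[0.339,0.139,0],[0,0,43.5]]]'
python3 - <<'E'
from h import *
im=ctrl.camera("wrist");cv2.imwrite("pics/w5.png",im)
go(620,237,25,75)
E
```

```text
t: 10.75
tool_pos: [0.6179, 0.236, 0.127]
eef_rot: [0.794, 0.608, -0.0, 0.0]
ft_force: [0.2, 0.6, 0.1]
width: 0.205
finger_force: 15.0
t 10.8 at [617.9 236.2 127. ] shift mm [  1.3   1.9 102. ] turn [ 0.  0. -0.] j [ 0.27  0.65  1.36 -0.    1.14  0.54]
```

View pics/w5.png

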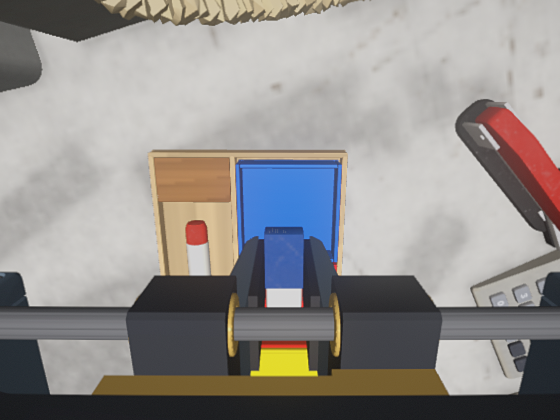

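The eraser is held level over the blue cup, at about (284,265). Lower and release.

```bash
python3 -m pendant '[[1,[0.001,0.002,0.05],[0,0,0]],[1,[0.001,0.002,0.08],[0,0,0]],[1,[0.001,0.002,0.095],[0,0,0]],[1,[0.001,0.002,0.101],[0,0,0]],[1,[0.001,0.002,0.101],[0,0,0]],[1,[0.001,0.002,0.101],[0,0,0]],[0.4,[0.001,0.002,0.101],[0,0,0]],[0.4,[0.001,0.002,0.101],[0,0,0]],[0.4,[0.001,0.002,0.101],[0,0,0]],[0.4,[0.001,0.002,0.101],[0,0,0]],[0.4,[0.001,0.002,0.08],[0,0,0]],[0.4,[0.001,0.002,0.05],[0,0,0]],[0.2,[0.001,0.002,0],[0,0,0]],[0.2,[0.001,0.002,-0.04],[0,0,0]],[0.2,[0.001,0.002,-0.04],[0,0,0]]]'
python3 - <<'E'
from h import *
im=ctrl.camera("wrist");cv2.imwrite("pics/w6.png",im)
m=ctrl.camera_model("wrist")
go(552.5,-110,170,90)
E
```

```text
t: 12.3
tool_pos: [0.6226, 0.2383, 0.1731]
eef_rot: [0.793, 0.609, 0.004, 0.002]
ft_force: [1.2, -0.2, -0.6]
width: 0.404
finger_force: 0.0
t 12.35 at [621.3 237.9 170.1] shift mm [-353.9   23.5   -0.7] turn [  0.3  -0.1 -15. ] j [0.28 0.6  1.31 0.   1.22 0.54]
```

View pics/w6.png

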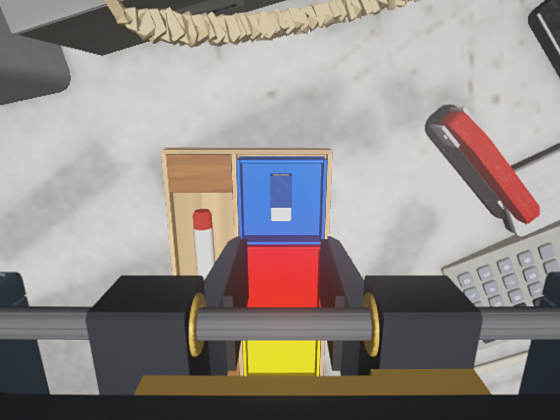

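The eraser lies flat, centred in the blue cup at (281,197). Now the stamp.

```bash
python3 -m pendant '[[0,[-0.354,0.0235,0],[0,0,-15]],[0,[-0.354,0.0235,0],[0,0,-15]],[0,[-0.354,0.0235,0],[0,0,-15]],[0,[-0.354,0.0235,0],[0,0,-15]],[0,[-0.354,0.0235,0],[0,0,-15]],[0,[-0.354,0.0235,0],[0,0,-15]],[0,[-0.354,0.0235,0],[0,0,-15]],[0,[-0.354,0.0235,0],[0,0,-15]],[0,[-0.354,0.0235,0],[0,0,-15]],[0,[-0.354,0.0235,0],[0,0,-15]],[0,[-0.354,0.0235,0],[0,0,-15]],[0,[-0.354,0.0235,0],[0,0,-15]]]'
python3 - <<'E'
from h import *
m=ctrl.camera_model("wrist");im=ctrl.camera("wrist");cv2.imwrite("pics/w7.png",im)
go(552.5,-110,37,90)
E
```

```text
t: 13.55
tool_pos: [0.5512, -0.1093, 0.1668]
eef_rot: [0.706, 0.708, -0.0, -0.0]
ft_force: [0.0, -0.1, 0.4]
width: 0.503
finger_force: 0.0
t 13.6 at [ 551.2 -109.5  166.8] shift mm [ -0.5   1.3 129.8] turn [-0.  -0.   0.1] j [-0.3   0.47  1.58  0.    1.09 -0.3 ]
```

View pics/w7.png

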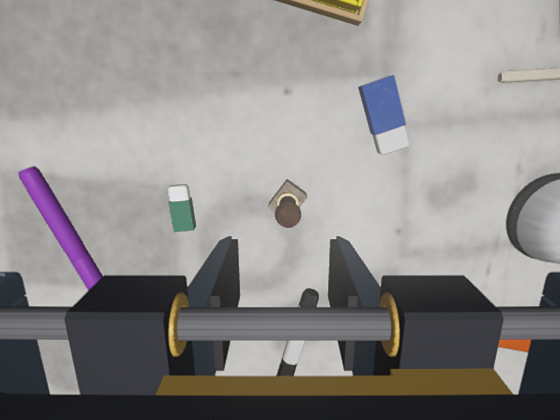

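The stamp handle top is at (288,213), between the fingers. The black marker's end at (310,295) and the green eraser at (181,208) are clear of them.

Run:
```python
from h import *
m=ctrl.camera_model("wrist");p=ray(m,[[288,213]],.062)[0]*1000;print(p);go(p[0],p[1],37,90)
```

```text
[ 555.89190787 -108.16578392   62.        ]
t 13.6 at [ 551.2 -109.5  166.8] shift mm [  1.3   4.7 129.8] turn [-0.  -0.   0.1] j [-0.3   0.47  1.58  0.    1.09 -0.3 ]
```

```bash
python3 -m pendant '[[0,[0,0.004,0.05],[0,0,0]],[0,[0,0.004,0.09],[0,0,0]],[0,[0,0.004,0.12],[0,0,0]],[0,[0,0.004,0.13],[0,0,0]],[0,[0,0.004,0.13],[0,0,0]],[0,[0,0.004,0.13],[0,0,0]],[1,[0,0.004,0.13],[0,0,0]],[1,[0,0.004,0.13],[0,0,0]],[1,[0,0.004,0.13],[0,0,0]],[1,[0,0.004,0.13],[0,0,0]],[1,[0,0.004,0.13],[0,0,0]],[1,[0,0.004,0.13],[0,0,0]],[1,[0,0.004,0.12],[0,0,0]],[1,[0,0.004,0.09],[0,0,0]],[1,[0,0.004,0.05],[0,0,0]],[1,[0,0.004,0.02],[0,0,0]],[1,[0,0.004,0.02],[0,0,0]]]' 15
python3 - <<'E'
from h import *
go(600,162.5,150,75)
E
```

```text
t: 15.3
tool_pos: [0.5571, -0.1112, 0.1514]
eef_rot: [0.707, 0.707, 0.002, 0.003]
ft_force: [0.1, -0.2, -1.6]
width: 0.212
finger_force: 15.0
t 15.3 at [ 557.1 -111.2  151.4] shift mm [273.7  43.    1.1] turn [ 0.4  0.1 15. ] j [-0.3   0.5   1.58  0.    1.05 -0.3 ]
```

```bash
python3 -m pendant '[[1,[0.274,0.043,0],[0,0,15]],[1,[0.274,0.043,0],[0,0,15]],[1,[0.274,0.043,0],[0,0,15]],[1,[0.274,0.043,0],[0,0,15]],[1,[0.274,0.043,0],[0,0,15]],[1,[0.274,0.043,0],[0,0,15]],[1,[0.274,0.043,0],[0,0,15]],[1,[0.274,0.043,0],[0,0,15]],[1,[0.274,0.043,0],[0,0,15]],[1,[0.274,0.043,0],[0,0,15]],[1,[0.274,0.043,0],[0,0,15]]]'
python3 - <<'E'
from h import *
im=ctrl.camera("wrist");cv2.imwrite("pics/w8.png",im)
go(600,162.5,45,75)
E
```

```text
t: 16.4
tool_pos: [0.598, 0.1625, 0.147]
eef_rot: [0.794, 0.608, -0.0, -0.0]
ft_force: [0.2, 0.2, 0.0]
width: 0.208
finger_force: 15.0
t 16.45 at [598.  162.6 147. ] shift mm [  0.4   2.  102. ] turn [-0.   0.  -0.1] j [ 0.17  0.57  1.45 -0.    1.12  0.43]
```

View pics/w8.png

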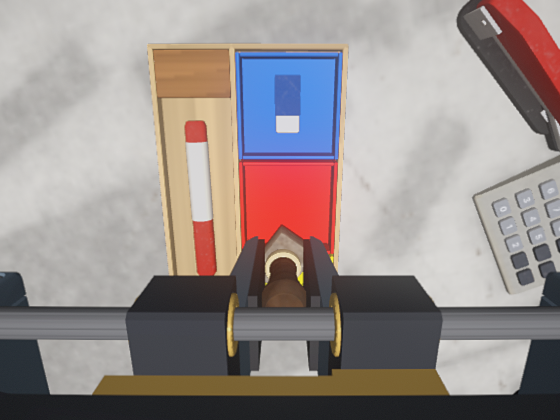

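The stamp is held upright over the red cup, handle at (285,285). Lower and release.

```bash
python3 -m pendant '[[1,[0,0.002,0.05],[0,0,0]],[1,[0,0.002,0.08],[0,0,0]],[1,[0,0.002,0.095],[0,0,0]],[1,[0,0.002,0.1],[0,0,0]],[1,[0,0.002,0.103],[0,0,0]],[1,[0,0.002,0.103],[0,0,0]],[1,[0,0.002,0.103],[0,0,0]],[0.2,[0,0.002,0.103],[0,0,0]],[0.2,[0,0.002,0.103],[0,0,0]],[0.2,[0,0.002,0.103],[0,0,0]],[0.2,[0,0.002,0.103],[0,0,0]],[0.2,[0,0.002,0.08],[0,0,0]],[0.2,[0,0.002,0.05],[0,0,0]],[0.2,[0,0.002,0],[0,0,0]],[0.2,[0,0.002,-0.05],[0,0,0]],[0.2,[0,0.002,-0.05],[0,0,0]]]'
python3 - <<'E'
from h import *
go(449.6,-267.5,200,75)
E
```

```text
t: 18.05
tool_pos: [0.603, 0.1635, 0.2038]
eef_rot: [0.793, 0.609, 0.005, 0.002]
ft_force: [0.4, 0.3, -0.6]
width: 0.401
finger_force: 0.0
t 18.05 at [603.  163.5 203.8] shift mm [-456.   -36.8    1.5] turn [ 0.5 -0.3  0. ] j [0.17 0.51 1.39 0.   1.23 0.43]
```

```bash
python3 -m pendant '[[-0.2,[-0.456,-0.037,0],[0,0,0]],[-0.2,[-0.456,-0.037,0],[0,0,0]],[-0.2,[-0.456,-0.037,0],[0,0,0]],[-0.2,[-0.456,-0.037,0],[0,0,0]],[-0.2,[-0.456,-0.037,0],[0,0,0]],[-0.2,[-0.456,-0.037,0],[0,0,0]],[-0.2,[-0.456,-0.037,0],[0,0,0]],[-0.2,[-0.456,-0.037,0],[0,0,0]],[-0.2,[-0.456,-0.037,0],[0,0,0]],[-0.2,[-0.456,-0.037,0],[0,0,0]],[-0.2,[-0.456,-0.037,0],[0,0,0]],[-0.2,[-0.456,-0.037,0],[0,0,0]],[-0.2,[-0.456,-0.037,0],[0,0,0]],[-0.2,[-0.456,-0.037,0],[0,0,0]]]'
python3 - <<'E'
from h import *
m=ctrl.camera_model("wrist");im=ctrl.camera("wrist");cv2.imwrite("pics/w9.png",im)
for c in blobs(im,(18,100,80),(35,255,255),(180,100,380,300),100)[:2]: print(cv2.boundingRect(c),*rect(m,c,.088))
go(449.6,-267.5,58,75)
E
```

```text
t: 19.45
tool_pos: [0.4467, -0.2668, 0.1969]
eef_rot: [0.793, 0.61, 0.0, -0.0]
ft_force: [0.8, 0.4, -0.7]
width: 0.595
finger_force: 0.0
(274, 188, 33, 42) [ 453.7 -264.9   32.4   24.3] 74.7
t 19.5 at [ 446.7 -267.   196.9] shift mm [  0.3   3.  138.9] turn [-0.  -0.   0.1] j [-0.65  0.38  1.64  0.    1.12 -0.39]
```

View pics/w9.png

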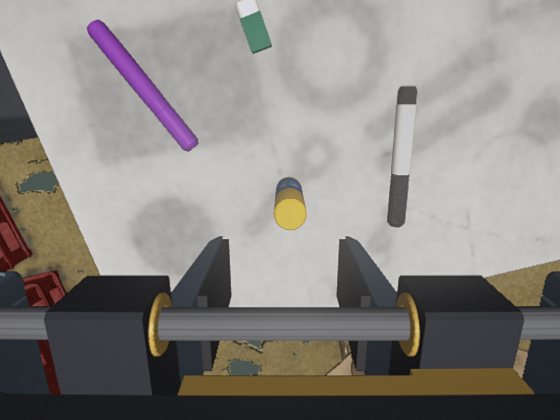

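The glue stick top is at (290,214), centred between the fingers, and its neighbours are clear. Grip it.

```bash
python3 -m pendant '[[-0.2,[0.001,0.005,0.05],[0,0,0]],[-0.2,[0.001,0.005,0.1],[0,0,0]],[-0.2,[0.001,0.005,0.13],[0,0,0]],[-0.2,[0.001,0.005,0.139],[0,0,0]],[-0.2,[0.001,0.005,0.139],[0,0,0]],[-0.2,[0.001,0.005,0.139],[0,0,0]],[1,[0.001,0.005,0.139],[0,0,0]],[1,[0.001,0.005,0.139],[0,0,0]],[1,[0.001,0.005,0.139],[0,0,0]],[1,[0.001,0.005,0.139],[0,0,0]],[1,[0.001,0.005,0.139],[0,0,0]],[1,[0.001,0.005,0.139],[0,0,0]],[1,[0.001,0.005,0.12],[0,0,0]],[1,[0.001,0.005,0.09],[0,0,0]],[1,[0.001,0.005,0.05],[0,0,0]],[1,[0.001,0.005,0.02],[0,0,0]],[1,[0.001,0.005,0.02],[0,0,0]]]' 15
python3 - <<'E'
from h import *
go(580.5,87.3,175,75)
E
```

```text
t: 21.2
tool_pos: [0.4529, -0.2695, 0.1806]
eef_rot: [0.793, 0.609, 0.001, 0.003]
ft_force: [0.1, -0.6, -0.8]
width: 0.274
finger_force: 15.0
t 21.2 at [ 452.9 -269.5  180.6] shift mm [377.6  31.    4.9] turn [0.3 0.1 0. ] j [-0.65  0.41  1.65 -0.    1.08 -0.39]
```

```bash
python3 -m pendant '[[1,[0.378,0.031,0],[0,0,0]],[1,[0.378,0.031,0],[0,0,0]],[1,[0.378,0.031,0],[0,0,0]],[1,[0.378,0.031,0],[0,0,0]],[1,[0.378,0.031,0],[0,0,0]],[1,[0.378,0.031,0],[0,0,0]],[1,[0.378,0.031,0],[0,0,0]],[1,[0.378,0.031,0],[0,0,0]],[1,[0.378,0.031,0],[0,0,0]],[1,[0.378,0.031,0],[0,0,0]],[1,[0.378,0.031,0],[0,0,0]],[1,[0.378,0.031,0],[0,0,0]],[1,[0.378,0.031,0],[0,0,0]]]'
python3 - <<'E'
from h import *
im=ctrl.camera("wrist");cv2.imwrite("pics/w10.png",im)
go(580.5,87.3,65.5,75)
E
```

```text
t: 22.5
tool_pos: [0.5788, 0.0879, 0.1769]
eef_rot: [0.794, 0.608, -0.0, -0.0]
ft_force: [-0.4, 0.7, -0.1]
width: 0.28
finger_force: 15.0
t 22.55 at [578.9  88.  177. ] shift mm [ -0.3   1.7 111.5] turn [-0. -0. -0.] j [0.05 0.49 1.51 0.   1.14 0.31]
```

View pics/w10.png

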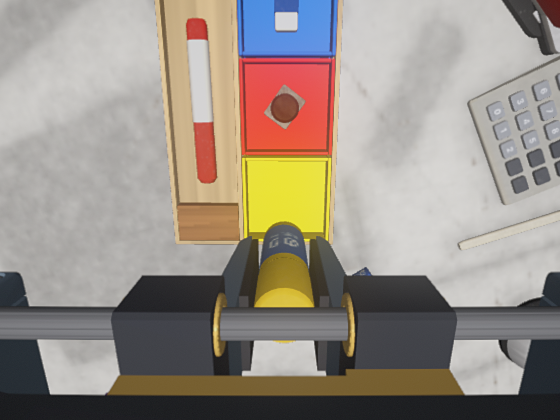

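The stamp stands in the red cup at (286,108), and the glue stick is held upright over the yellow cup. Lower and release.

```bash
python3 -m pendant '[[1,[0,0.002,0.05],[0,0,0]],[1,[0,0.002,0.085],[0,0,0]],[1,[0,0.002,0.102],[0,0,0]],[1,[0,0.002,0.109],[0,0,0]],[1,[0,0.002,0.112],[0,0,0]],[1,[0,0.002,0.112],[0,0,0]],[1,[0,0.002,0.112],[0,0,0]],[0.1,[0,0.002,0.112],[0,0,0]],[0.1,[0,0.002,0.112],[0,0,0]],[0.1,[0,0.002,0.112],[0,0,0]],[0.1,[0,0.002,0.112],[0,0,0]],[0.1,[0,0.002,0.09],[0,0,0]],[0.1,[0,0.002,0.05],[0,0,0]],[0.1,[0,0.002,0],[0,0,0]],[0.1,[-0.05,0.002,-0.05],[0,0,0]],[0.1,[-0.1,0.002,-0.05],[0,0,0]],[0.1,[-0.15,0.002,-0.05],[0,0,0]],[0.1,[-0.15,0.002,-0.05],[0,0,0]],[0.1,[-0.15,0.002,-0.05],[0,0,0]],[0.1,[-0.15,0.002,-0.05],[0,0,0]]]'
python3 - <<'E'
from h import *
a=ctrl.camera("wrist");b=ctrl.camera("top")
m=ctrl.camera_model("top")
for n,S in dict(green=((60,80,30),(95,255,255),(300,215,350,250),.012),glue=((18,100,80),(35,255,255),(200,140,270,220),.088)).items():
    for c in blobs(b,*S[:3])[:2]: print(n,cv2.boundingRect(c),*rect(m,c,S[3]))
cv2.imwrite("pics/f.png",np.hstack([cv2.resize(a,(400,300)),cv2.resize(b,(400,300))]))
E
```

```text
t: 24.55
tool_pos: [0.5422, -0.0561, 0.2268]
eef_rot: [0.793, 0.609, 0.0, -0.0]
ft_force: [-0.1, 0.5, 0.2]
width: 0.45
finger_force: 0.0
green (322, 230, 13, 8) [ 457.5 -125.6   24.3   15.9] -82.6
glue (207, 158, 35, 41) [568.7  90.4  74.7  56. ] -15.0
```

View pics/f.png

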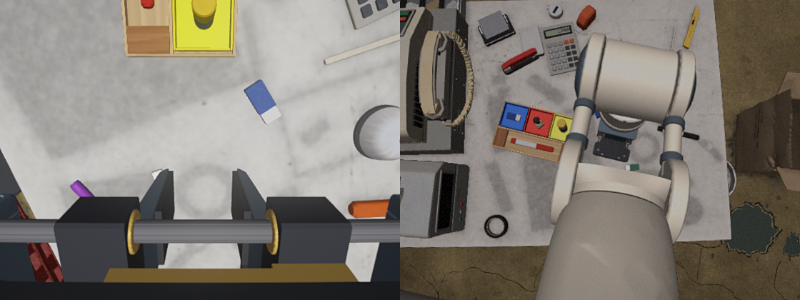

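The glue stick stands in the yellow cup, at (205,12) on the left and (562,125) on the right. The stamp, eraser and marker are in their places, the green eraser has not moved and the gripper is clear.

```bash
python3 -c "
from rig import ctrl
print(ctrl.hand_in())"
```

```text
the job is handed in; nothing more can be done
None
```

The job is handed in: stamp upright in the red cup, glue stick upright in the yellow, small blue eraser flat in the blue and red marker lengthwise in the trough, all released by about 25 s; the green eraser measured unmoved, the black marker looked untouched in the last clear view, and no verdict was returned.

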